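Dock a vial rack behind the wash post

ROBOT

A 6-joint arm with a two-finger parallel gripper is mounted at the origin on a cart in front of the work surface, level with it; the furniture and walls round the work are solid. World frame = base frame: x ahead of the robot, y to its left, z up, the work surface at z = 0. Lengths are in m, angles in rad, forces in N, time in s.
With the tool pointing down it reaches from about 0.275 to 0.975 m from the base axis. Payload 8.4 kg.
Tool frame: the origin (TCP) lies at the very end of the fingers, on their centre line; the grasp point (between the pads) lies 19 mm behind it; z points along the fingers, y is the direction in which the jaws open and shut (so a half turn about z gives the same grasp; the last joint's range is limited). The gripper opens to 92 mm and grips with 3 to 60 N. Pads are 20 mm wide; open, the fingers measure 128 mm over their backs; the gripper's body (75 mm by 189 mm) begins 69 mm behind the grasp point.
Start: joints at [-1.195, 0.353, 1.633, -0, 1.155, -0.002], TCP at [0.231, -0.581, 0.215] pointing down, gripper open.
Joint ranges: [-2.63, 2.63], [-0.92, 2.1], [0.06, 2.66], [-1.3, 4.44], [0, 2.69], [-3.02, 3.02]. Speed limits (rad/s): [2.22, 2.22, 2.79, 3.14, 3.14, 3.14].

INTERFACE

Orientations are given as a unit quaternion [w, x, y, z].
In Python, from bench import state, read_camera, calibration, close_job gives the robot as it stands.
- The arm moves only by the tool apply_moves, never from a script. Its argument "series" is a list of rows, each a list of 5 numbers: the shift along the tool's x, y, z in m, then the turn about the tool's z in degrees, then the opening, from 0 (shut) to 1 (fully open). In form: [[dx, dy, dz, twist, claw], ...]. A call has 1 to 20 rows; each row shifts and turns the commanded pose from where the row before left it, along the tool's axes as they then stand; what a row does not reach is not made up. A row lasts 1/12 s, in which the tool goes at most 41.7 mm and 7.16 degrees, less where a joint would pass 70% of its speed; a pose out of reach is approached as far as the arm can. A call is refused whole if a number of a shift passes 0.0417 or a number of a turn 7.16, either way. A call with a gripper value outside its range is refused whole. The fingers move at their own pace and stop on an object; "squeeze" is the grip in N (left out, the last holds). Time passes only in rows, so rows that do not move let the fingers close. It gives the time, the measured TCP pose, the force and the opening at its end, in the units of the state.
- state(): the state, without advancing time (a new reading comes with each control period).
- read_camera(name): name is "scene" or "side" or "wrist"; returns the picture (420x560x3 uint8, blue, green, red); there is no depth.
- calibration(name): a dict with "intrinsics" (3x3 intrinsics, pixels), "origin" and "attitude" of the camera in the world. Camera axes: x right, y down, z forward; pixel columns grow to the right and rows downward; lengths in m; the calibration is good to about 2 mm. A picture is of the moment at which its call begins: read the wrist's pose just before it. calibration takes no time and is no camera call; for the wrist camera it gives the pose at the moment of the call.
- close_job(): hands the job in, once; it reports no verdict.
The state is a dict: "time": time; "joint_pos": joint angles; "qd": joint speeds; "joint_torque": joint torques, N m; "tool_pos": TCP position; "orientation": TCP orientation; "ft_force": force on the tool from outside, world axes, zero at the start; "wrist_torque": the same for the moment, N m; "gripper_width": opening from 0.0 (shut) to 1.0 (fully open).
Only numpy, scipy, OpenCV 4.12 (cv2) and the standard library are available. Lean on these libraries where they do the work, as an engineer would, in place of code of your own. Each camera call takes 0.05 s, during which the arm holds its last target.

TASK

Load the vial rack into the bay of the sample changer by pushing it along the deck with your fingertips: angle its left end in behind the wash post, then swing the right end back until the rack sits flush against the rear fence between the two end stops and the ball catch has sprung up in front of it. Only push it, gently - never lift or carry the rack - and leave the bottles and the marker beside the machine where they are.

Things in the scene. Friction and masses are not known exactly. Their poses are not given: they have to be found in the camera images.
- sampler: Sample changer, fixed to the worktop: flat dark deck plate carrying a rear fence, two end stops, a wash post and a ball catch. Its frame: origin on the worktop, x away from the robot across the bay, y to the left along the bay, z up; deck top at z = 10 mm, deck x -150..180, y -270..170 mm. Behind the fence, from x = 106 mm: white housing, needle rail and carriage, up to 190 mm high.
- fence_mid (a point): Middle of the rear fence's front face, at deck level (sampler frame x = 80, y = 0, z = 10 mm). The fence is an aluminium bar, 30 mm high, y -136..136 mm. An end stop at either end, 12 mm wide, 30 mm high, reaches 20 mm forward of the fence; inner faces at y = +124 and -124 mm: the bay is 248 mm long for the 240 mm rack.
- wash_post_top (a point): Centre of the top of the fixed white wash post: 26 mm diameter, 55 mm high above the deck, axis at x = 10, y = 75 mm in the sampler frame. The gap between post and fence is 57 mm, for the 46 mm wide rack.
- vial_rack: Loose white rack with two rows of ten capped vials fixed in it, about 0.5 kg, slides flat on the deck. 46 mm wide (its x), 240 mm long (its y), walls 34 mm high, caps to 45 mm. Origin: centre of its underside; y points to its left end, z up. Docked: at x = 57, y = 0 +- 4, z = 10 mm in the sampler frame, axes parallel. Starts before the bay, left end to the right of the post.
- rack_left_end (a point): Centre of the rack's left end face, 120 mm from the rack's middle, 17 mm above its underside. x = +57 mm in the sampler frame when docked.
- rack_right_end (a point): Centre of the rack's right end face, 120 mm from the rack's middle, 17 mm above its underside. x = +57 mm in the sampler frame when docked.
- catch_top (a point): Top of the ball catch: a round steel ball head, 16 mm across where it leaves the deck and 3 mm proud of it, at x = +22, y = -108 mm in the sampler frame, so 4 mm in front of the docked rack near its right end.
- ball_catch (a joint): Travel of the ball catch in m: 0 = up, 0.003 = pressed level with the deck. The rack slides over it, pressing it down with its underside (about 1 N); it springs up by itself when the rack has passed.
- weigh_bottle_a: Bystander: small lidded glass weighing bottle, 42 mm diameter, 58 mm high, standing on the worktop to the right of the deck; origin at the centre of its underside.
- weigh_bottle_b: Bystander: a second such weighing bottle, 42 mm diameter, 58 mm high.
- marker: Bystander: marker pen, 135 mm long, 20 mm high, lying on the worktop to the left of the deck; origin at the centre of its underside.
- wash_bottle: Bystander: white squeeze wash bottle with a bent jet, 70 x 111 x 222 mm, standing to the right of the deck; origin at the centre of its underside.
There are look-alikes about, which are no part of the job. What is shaped like the vial_rack but brown is not meant.

How it is judged:
By the outcome, as a careful person would: the job done as asked, in the order asked, and still so for the second after the job is handed in, with the robot touching nothing.
It also fails if it takes over 72 s, if anything falls off the work surface, if the arm or the gripper's body presses on something with over 40 N, if the wrist force passes 120 N, or if a joint passes its speed limit or range.

## Working session

There is one attempt and no reset: what is moved stays moved. The work goes in short steps, Python scripts to look and compute and a tool call to move; the robot and the scene stay as the last step left them, time stands still between calls to the robot, and variables do not carry over. Pictures are saved under pics/ and viewed, and the job is handed in when it is done.

Besides the shell and the picture viewer there is one more tool, called after "Emit:" by a JSON object that holds its "api" and its "payload", one argument or row to a line. apply_moves: Moves the arm, as the interface text tells. Its arguments: {"type":"object","properties":{"series":{"type":"array","items":{"type":"array","items":{"type":"number"}}},"squeeze":{"type":"number"}},"required":["series"]}

```bash
ls; mkdir -p pics; python3 - <<'E'
from bench import *
import cv2
print(state())
for n in ("scene","side","wrist"):
    c=calibration(n);print(n,c)
    cv2.imwrite(f"pics/{n}0.png",read_camera(n))
E
```

```text
pics
{'time': 0.0, 'joint_pos': array([-1.19543172e+00,  3.53653972e-01,  1.63411964e+00,  5.94058682e-06,
        1.15520749e+00, -2.36449514e-03]), 'qd': array([ 0.0010649 ,  0.00103729, -0.00118075,  0.00071848,  0.00150806,
       -0.00109778]), 'joint_torque': array([ 3.70114503e-03, -5.93822050e+01, -3.34226096e+01,  7.00304518e-02,
        2.31524702e-02, -1.18353059e-04]), 'tool_pos': array([ 0.23034809, -0.58047216,  0.21386626]), 'orientation': array([-6.82689027e-04,  9.82218031e-01,  1.87742531e-01, -1.26053984e-04]), 'ft_force': array([-0.51004042,  0.55885757,  0.17812042]), 'wrist_torque': array([-0.02630303,  0.01084829,  0.02334446]), 'gripper_width': 0.999760244918051}
scene {'intrinsics': array([[393.06887964,   0.        , 282.74004886],
       [  0.        , 393.06887964, 208.50467065],
       [  0.        ,   0.        ,   1.        ]]), 'origin': array([-0.47386573,  0.29029801,  0.84530637]), 'attitude': array([ 0.24380556, -0.47879569,  0.7431005 , -0.39889244])}
side {'intrinsics': array([[386.02603798,   0.        , 279.57962349],
       [  0.        , 386.02603798, 208.20932274],
       [  0.        ,   0.        ,   1.        ]]), 'origin': array([ 0.27144469, -1.07557141,  0.85195253]), 'attitude': array([-0.41580119,  0.89944834, -0.12457995,  0.05081226])}
wrist {'intrinsics': array([[355.39199775,   0.        , 273.65967378],
       [  0.        , 355.39199775, 213.07756248],
       [  0.        ,   0.        ,   1.        ]]), 'origin': array([ 0.29137253, -0.55751222,  0.38507816]), 'attitude': array([ 0.09787421,  0.82153501, -0.55765806, -0.0672187 ])}
```

View pics/scene0.png

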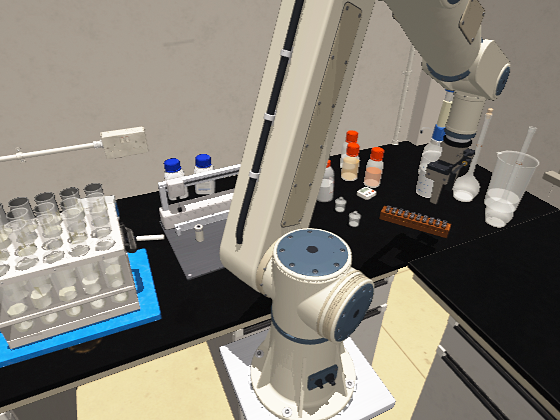

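View pics/side0.png

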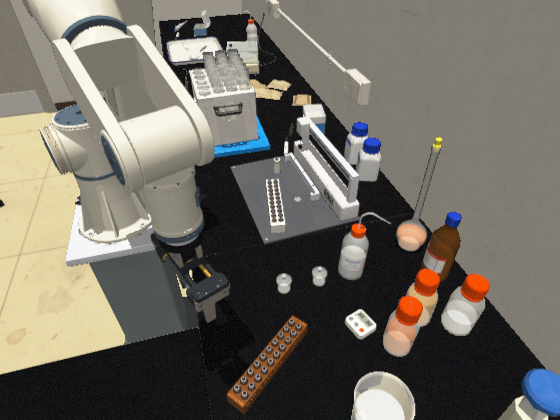

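View pics/wrist0.png

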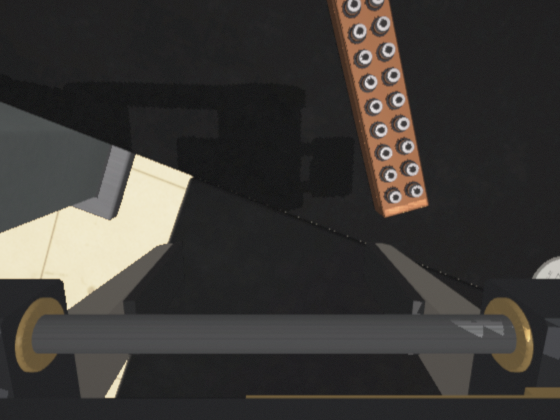

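Candidates: the white rack lying on the deck (side, 275,205) and the brown look-alike on the worktop (side 267,360; wrist 380,100). By the description I choose the white one. Next is a close crop to check it.

```bash
python3 - <<'E'
import cv2
i=cv2.imread("pics/side0.png")[105:255,220:370]
cv2.imwrite("pics/sidecrop.png",cv2.resize(i,(600,600),interpolation=cv2.INTER_CUBIC))
E
```

```text
(no output)
```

View pics/sidecrop.png

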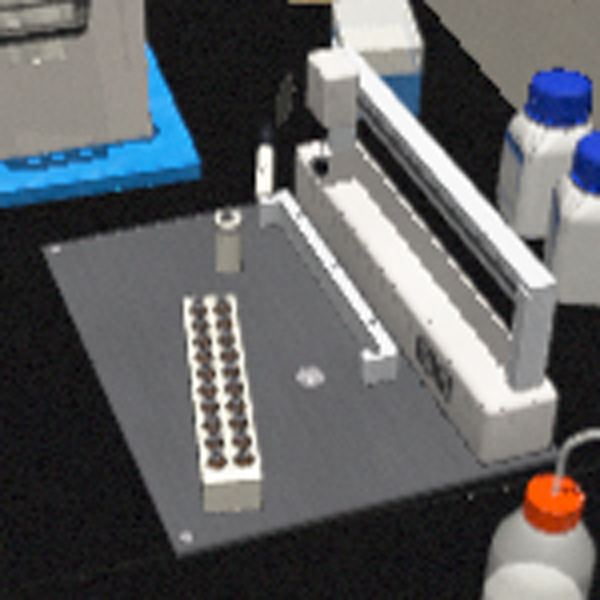

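```bash
cat > h.py <<'E'
import numpy as np, cv2
from bench import *
from scipy.spatial.transform import Rotation as R
def ray(c,uv,z):
    q=c["attitude"]; M=R.from_quat([q[1],q[2],q[3],q[0]]).as_matrix()
    d=M@np.linalg.solve(c["intrinsics"],np.array([uv[0],uv[1],1.0]))
    o=np.array(c["origin"]); return o+d*(z-o[2])/d[2]
def proj(c,p):
    q=c["attitude"]; M=R.from_quat([q[1],q[2],q[3],q[0]]).as_matrix()
    v=c["intrinsics"]@(M.T@(np.array(p)-c["origin"])); return v[:2]/v[2]
def fit(S,W):  # 2D rigid: W = R S + t
    S=np.array(S);W=np.array(W); a=S.mean(0);b=W.mean(0)
    H=(S-a).T@(W-b); th=np.arctan2(H[0,1]-H[1,0],H[0,0]+H[1,1])
    Rm=np.array([[np.cos(th),-np.sin(th)],[np.sin(th),np.cos(th)]])
    t=b-Rm@a; return th,t,(Rm@S.T).T+t-W
E
python3 - <<'E'
from h import *
c=calibration("side")
f=lambda x,y:(220+x/4-.4,105+y/4-.4)
pts=[((45,248),.01,(-.15,.17)),((180,553),.01,(-.15,-.27)),((310,376),.0125,(.022,-.108)),((229,216),.065,(.010,.075))]
W=[ray(c,f(*p),z)[:2] for p,z,_ in pts]
th,t,e=fit([s for *_,s in pts],W); print(th,t,e)
# rack top at z=.044 : corners
for p in [(184,297),(236,294),(261,470),(203,476)]: 
    w=ray(c,f(*p),.044)[:2]; 
    Rm=np.array([[np.cos(th),-np.sin(th)],[np.sin(th),np.cos(th)]])
    print(w,Rm.T@(w-t))
E
```

```text
0.06715862038040345 [0.56860616 0.01336272] [[-2.28421093e-03  3.67629857e-03]
 [-3.29406173e-04 -6.43516300e-04]
 [ 2.54776888e-03 -6.47738706e-04]
 [ 6.58482225e-05 -2.38504356e-03]]
[0.50932531 0.00810191] [-0.05950025 -0.00127073]
[ 0.55471018 -0.00056828] [-0.01479954 -0.01296707]
[ 0.51221146 -0.22860628] [-0.07250566 -0.23763899]
[ 0.46741324 -0.22269861] [-0.11680644 -0.22873831]
```

The crop shows the white rack with its capped vials, on the deck to the right of the post at crop (229,216). Its left end is at crop (210,297) and its right end at crop (232,473). The catch is at crop (310,376). I'll move the wrist camera over it.

Emit:
{"api": "apply_moves", "payload": {
  "series": [
    [0.014,-0.013,0,0,0],
    [0.028,-0.0257,0,0,0],
    [0.028,-0.0257,0,0,0],
    [0.028,-0.0257,0,0,0],
    [0.028,-0.0257,0,0,0],
    [0.028,-0.0257,0,0,0],
    [0.028,-0.0257,0,0,0],
    [0.028,-0.0257,0,0,0],
    [0.028,-0.0257,0,0,0],
    [0.028,-0.0257,0,0,0],
    [0.028,-0.0257,0,0,0],
    [0.028,-0.0257,0,0,0],
    [0.028,-0.0257,0,0,0],
    [0.028,-0.0257,0,0,0],
    [0.014,-0.013,0,5.35,0],
    [0,0,0,5.35,1],
    [0,0,0,5.35,1],
    [0,0,0,5.35,1],
    [0,0,0,5.35,1],
    [0,0,0,5.35,1]
  ]
}}

```text
time: 1.82
tool_pos: [0.4619, -0.1014, 0.2144]
orientation: [-0.0, 0.996, -0.093, -0.0]
ft_force: [-0.5, 0.4, 0.5]
gripper_width: 0.347
```

```bash
python3 - <<'E'
from h import *
s=state();print(s["time"],s["tool_pos"],s["orientation"],s["ft_force"],s["gripper_width"])
c=calibration("wrist");print(c["origin"],c["attitude"])
import pickle;pickle.dump(c,open("c1.pkl","wb"))
cv2.imwrite("pics/wrist1.png",read_camera("wrist"))
E
```

```text
1.8167 [ 0.46192603 -0.10140452  0.21442562] [-1.64839058e-05  9.95647371e-01 -9.32002116e-02 -1.84091779e-04] [-0.47928145  0.38985956  0.50751881] 0.3467505816769461
[ 0.52639087 -0.11467238  0.38551872] [-0.07596262 -0.63362375  0.76444823  0.09148513]
```

View pics/wrist1.png

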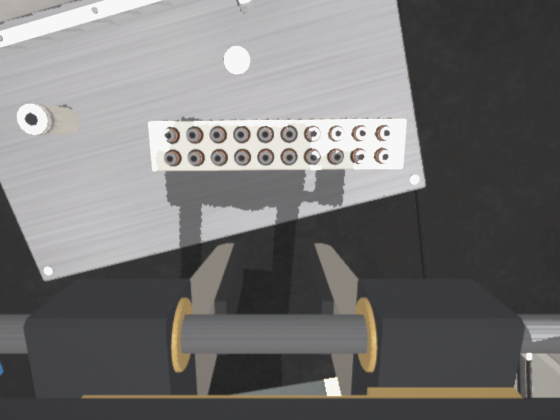

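The wrist picture shows the rack's top corners near (149,122), (406,119), (405,169) and (151,171). The post top is at (35,119), the catch at (237,60), and the deck's front corners at (46,279) and (425,187). I'll refine both poses from these.

```bash
cat >> h.py <<'E'
def samp(th,t,w): 
    Rm=np.array([[np.cos(th),-np.sin(th)],[np.sin(th),np.cos(th)]]); return Rm.T@(np.array(w)-t)
def rackpose(th,t,img,c,guess_uv,dbg=None):
    """white top face of rack (z=.044), largest white blob at guess"""
    hsv=cv2.cvtColor(img,cv2.COLOR_BGR2HSV)
    m=((hsv[...,2]>205)).astype(np.uint8)
    m=cv2.morphologyEx(m,cv2.MORPH_CLOSE,np.ones((17,17),np.uint8)) 
    m=cv2.morphologyEx(m,cv2.MORPH_OPEN,np.ones((9,9),np.uint8))
    if dbg: cv2.imwrite(dbg,m*255)
    n,l=cv2.connectedComponents(m); k=l[int(guess_uv[1]),int(guess_uv[0])]
    cs,_=cv2.findContours((l==k).astype(np.uint8),cv2.RETR_EXTERNAL,cv2.CHAIN_APPROX_NONE)
    pts=max(cs,key=len)[:,0,:]
    P=np.array([samp(th,t,ray(c,p,.044)[:2]) for p in pts])*1000
    (cx,cy),(w,h),a=cv2.minAreaRect(P.astype(np.float32))
    return (cx,cy),(w,h),a
E
python3 - <<'E'
from h import *
import pickle
c=pickle.load(open("c1.pkl","rb")); img=cv2.imread("pics/wrist1.png")
g=cv2.cvtColor(img,cv2.COLOR_BGR2GRAY)
pts=[((45,280),.01,(-.15,.17)),((426,187),.01,(-.15,-.27)),((237,60),.0125,(.022,-.108)),((34,119),.065,(.010,.075))]
W=[ray(c,p,z)[:2] for p,z,_ in pts]
th,t,e=fit([s for *_,s in pts],W); print(th,np.degrees(th),t,e*1000)
for p in [(149,122),(406,119),(405,169),(151,171)]: print(samp(th,t,ray(c,p,.044)[:2])*1000)
print(rackpose(th,t,img,c,(280,146),"pics/m1.png"))
for s in [(80,136),(80,-124),(60,-124),(60,-136),(80,0)]:
  p=np.array(s)/1000;Rm=R.from_euler('z',th).as_matrix()[:2,:2];print(s,proj(c,[*(Rm@p+t),.04]))
E
```

```text
0.0629267198210818 3.6054354643502102 [0.56715147 0.01433841] [[-1.18342326  1.83051372]
 [-0.2536169  -1.48256837]
 [ 0.58605226 -0.78139565]
 [ 0.85098791  0.43345029]]
[-16.02264953 -14.86218333]
[ -72.4254303  -247.14637783]
[-118.17366111 -238.71010425]
[-59.77943835  -1.79604167]
((-82.04859924316406, -131.27684020996094), (261.75616455078125, 77.6677017211914), 75.70458984375)
(80, 136) [-42.42285642  58.39067083]
(80, -124) [234.22577184 -21.61318321]
(60, -124) [240.45015507   3.36355708]
(60, -136) [253.69467399  -0.40643362]
(80, 0) [98.96039414 17.50413179]
```

Emit:
{"api": "apply_moves", "payload": {
  "series": [
    [0,0.002,0.012,0,1],
    [0,0.003,0.026,0,1],
    [0,0,0.026,0,1],
    [0,0,0.026,0,1],
    [0,0,0.026,0,1],
    [0,0,0.026,0,1],
    [0,0,0.026,0,1],
    [0,0,0.016,0,1],
    [0,0,0.008,0,1],
    [0,0,0,0,1],
    [0,0,0,0,1]
  ]
}}

```text
time: 2.78
tool_pos: [0.4612, -0.1066, 0.0228]
orientation: [-0.0, 0.996, -0.091, -0.0]
ft_force: [0.2, -0.3, -0.0]
gripper_width: 1.002
```

```bash
python3 - <<'E'
from h import *
s=state();print(s["time"],s["tool_pos"],s["orientation"],s["ft_force"],s["gripper_width"])
c=calibration("wrist");
import pickle;pickle.dump(c,open("c2.pkl","wb"))
cv2.imwrite("pics/wrist2.png",read_camera("wrist"))
E
```

```text
2.7833 [ 0.46124279 -0.10655704  0.02277381] [-3.17109950e-05  9.95884954e-01 -9.06262559e-02 -2.00306138e-04] [ 0.22856185 -0.26617532 -0.02529673] 1.002259961307548
```

View pics/wrist2.png

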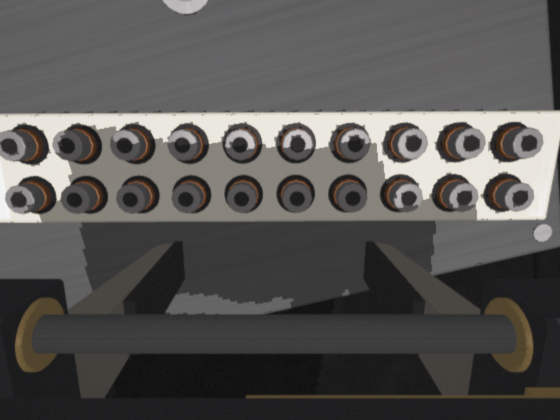

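Emit:
{"api": "apply_moves", "payload": {
  "series": [
    [0.004,0,0,0,1],
    [0.004,0,0,0,1],
    [0.003,0,0,0,1],
    [0.003,0,0,0,1],
    [0.003,0,0,0,1],
    [0.003,0,0,0,1],
    [0.004,0,0,0,1],
    [0.004,0,0,0,1],
    [0.004,0,0,0,1],
    [0.004,0,0,0,1],
    [0.004,0,0,0,1],
    [0.004,0,0,0,1],
    [0.004,0,0,0,1],
    [0.004,0,0,0,1],
    [0.004,0,0,0,1],
    [0.004,0,0,0,1]
  ]
}}

```text
time: 4.17
tool_pos: [0.5178, -0.1169, 0.0223]
orientation: [-0.0, 0.996, -0.091, -0.003]
ft_force: [-8.1, 1.5, 5.8]
gripper_width: 0.996
```

```bash
python3 - <<'E'
from h import *
s=state();print(s["time"],s["tool_pos"],s["orientation"],s["ft_force"],s["gripper_width"])
cv2.imwrite("pics/wrist3.png",read_camera("wrist"))
E
```

```text
4.1667 [ 0.51783234 -0.11690486  0.0222847 ] [-3.27189654e-04  9.95840492e-01 -9.10772166e-02 -2.55872695e-03] [-8.11313544  1.48476044  5.81230234] 0.9962211134535774
```

View pics/wrist3.png

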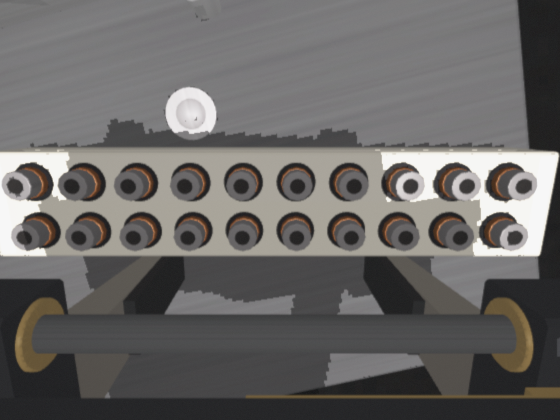

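Emit:
{"api": "apply_moves", "payload": {
  "series": [
    [0.0035,0,0,-0.5,1],
    [0.0035,0,0,-0.5,1],
    [0.0035,0,0,-0.5,1],
    [0.0035,0,0,-0.5,1],
    [0.0035,0,0,-0.5,1],
    [0.0035,0,0,-0.5,1],
    [0.0035,0,0,-0.5,1],
    [0.0035,0,0,-0.5,1],
    [0.0035,0,0,-0.5,1],
    [0.0035,0,0,-0.5,1],
    [0.0035,0,0,-0.5,1],
    [0.0035,0,0,-0.5,1],
    [0.0035,0,0,-0.5,1],
    [0.0035,0,0,-0.5,1],
    [0,0,0,0,1]
  ]
}}

```text
time: 5.47
tool_pos: [0.5699, -0.1237, 0.0228]
orientation: [0.0, 1.0, -0.03, 0.001]
ft_force: [-0.4, 1.4, -0.1]
gripper_width: 1.003
```

```bash
python3 - <<'E'
from h import *
s=state();print(s["time"],s["tool_pos"],s["orientation"],s["ft_force"],s["gripper_width"])
import pickle;pickle.dump(calibration("wrist"),open("c4.pkl","wb"))
cv2.imwrite("pics/wrist4.png",read_camera("wrist"))
i=read_camera("side")[105:255,220:370]
cv2.imwrite("pics/side4.png",cv2.resize(i,(600,600),interpolation=cv2.INTER_CUBIC))
E
```

```text
5.4667 [ 0.56991694 -0.12371468  0.0227643 ] [ 1.04098109e-04  9.99557899e-01 -2.97247261e-02  6.61224784e-04] [-0.43924361  1.36540019 -0.14529732] 1.0027595367004463
```

View pics/wrist4.png

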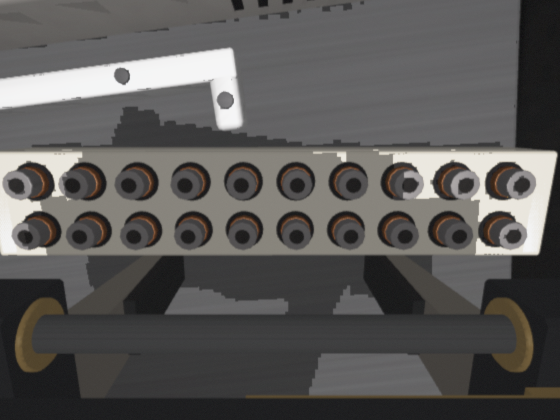

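View pics/side4.png

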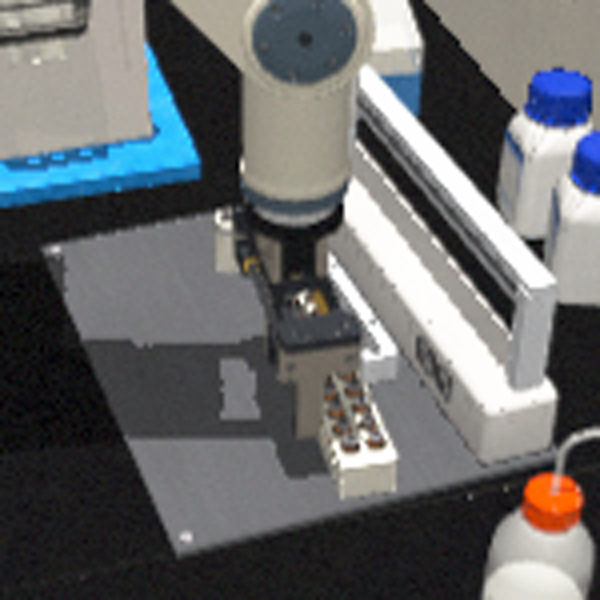

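```bash
cat >> h.py <<'E'
TH=0.0629267; T=np.array([.56715,.01434])
def sp(c,p,z=.044): return samp(TH,T,ray(c,p,z)[:2])*1000
def tool():
    s=state();q=s["orientation"];h=2*np.degrees(np.arctan2(q[2],q[1]));h=(h+180)%360-180
    return samp(TH,T,s["tool_pos"][:2])*1000, h-np.degrees(TH)
E
python3 - <<'E'
from h import *
import pickle
c=pickle.load(open("c4.pkl","rb"))
for p in [(554,152),(543,253),(0,255),(100,152),(10,152)]: print(p,sp(c,p))
for p in [(235,50),(243,125),(218,129)]: print("stop",sp(c,p,.04))
print(tool())
E
```

```text
(554, 152) [  34.66767041 -261.74145844]
(543, 253) [  -9.92705631 -259.61742616]
(0, 255) [ 18.71434144 -18.87353118]
(100, 152) [ 57.7398949  -73.91049884]
(10, 152) [ 62.31165152 -36.69183211]
stop [  90.6648435  -135.24196684]
stop [  61.35447458 -134.28068103]
stop [  61.01859431 -123.58774477]
(array([  -6.13100806, -137.90899499]), np.float64(-7.058261977013874))
```

```bash
python3 - <<'E'
from h import *
c=calibration("side")
for n,p,z in [("wa base",(284,290),0),("wa top",(284,277),.058),("wb top",(319,269),.058),("wb base",(319,283),0),("wash base",(352,276),0),("wash cap",(358,230),.17),("jet tip",(388,221),.2)]: print(n,sp(c,p,z))
E
```

```text
wa base [-148.21348219 -450.43921593]
wa top [-148.80799848 -452.93840387]
wb top [ -51.65420561 -458.67999526]
wb base [ -48.98802254 -460.38599769]
wash base [  48.16357096 -468.77039762]
wash cap [  49.17089931 -459.52272667]
jet tip [ 116.39813453 -482.61798709]
```

Emit:
{"api": "apply_moves", "payload": {
  "series": [
    [0,0,0,-0.75,1],
    [0,0,0,-0.75,1],
    [0,0,0,0,1],
    [-0.006,0,0,0,1],
    [-0.006,0,0,0,1],
    [-0.004,0,-0.01,0,1],
    [0,0,-0.025,0,1],
    [0,0,-0.03,0,0.3],
    [0,0,-0.03,0,0],
    [0,0,-0.03,0,0],
    [0,0,-0.03,0,0],
    [0,0,-0.02,0,0],
    [0,0,-0.01,0,0],
    [0,0,0,0,0]
  ]
}}

```text
time: 6.73
tool_pos: [0.5538, -0.1233, 0.2104]
orientation: [0.0, 1.0, -0.017, 0.002]
ft_force: [-0.0, 0.6, 0.6]
gripper_width: 0.513
```

```bash
python3 - <<'E'
from h import *
import pickle
print(state()["time"],tool(),state()["tool_pos"])
pickle.dump(calibration("wrist"),open("c5.pkl","wb"))
cv2.imwrite("pics/wrist5.png",read_camera("wrist"))
cv2.imwrite("pics/side5.png",read_camera("side"))
E
```

```text
6.7333 (array([ -22.00749122, -136.51392258]), np.float64(-5.565635132829559)) [ 0.55377077 -0.12328767  0.21036871]
```

View pics/wrist5.png

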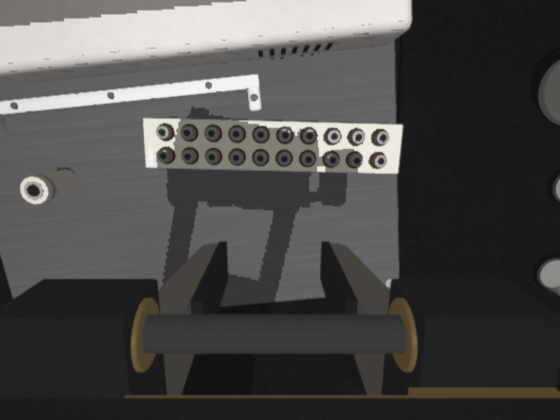

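View pics/side5.png

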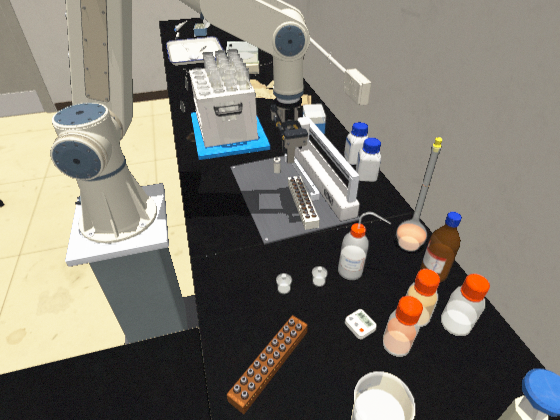

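```bash
python3 - <<'E'
from h import *
import pickle
c=pickle.load(open("c5.pkl","rb"))
P=[sp(c,p) for p in [(145,118),(403,124),(400,173),(146,168)]]
for p in P: print(p)
l=(P[0]+P[3])/2;r=(P[1]+P[2])/2;print("c",(l+r)/2,"phi",np.degrees(np.arctan2(*(l-r))))
print("post",sp(c,(34,190),.065),"stop",sp(c,(260,108),.04),sp(c,(249,110),.04))
E
```

```text
[ 63.16541719 -27.34808249]
[  34.85777863 -263.14286696]
[ -10.26292489 -259.71367757]
[ 17.85111707 -20.03601511]
c [  26.402847   -142.56016053] phi 6.767326912612043
post [ 9.62237142 76.31295067] stop [  61.94373132 -133.25265783] [  61.16196127 -122.94160969]
```

Emit:
{"api": "apply_moves", "payload": {
  "series": [
    [0.003,0.0095,0,0,0],
    [0.0059,0.0189,0,0,0],
    [0.0059,0.0189,0,0,0],
    [0.0059,0.0189,0,0,0],
    [0.0059,0.0189,0,0,0],
    [0.0059,0.0189,0,0,0],
    [0.0059,0.0189,0,0,0],
    [0.0059,0.0189,0,0,0],
    [0.003,0.0095,0,0.5,0],
    [0,0,0.015,0,0],
    [0,0,0.03,0,0],
    [0,0,0.03,0,0],
    [0,0,0.03,0,0],
    [0,0,0.03,0,0],
    [0,0,0.025,0,0],
    [0,0,0.018,0,0],
    [0,0,0.01,0,0],
    [0,0,0,0,0]
  ]
}}

```text
time: 8.33
tool_pos: [0.5927, -0.2749, 0.0162]
orientation: [-0.001, 1.0, -0.022, -0.003]
ft_force: [-0.3, -0.5, 0.4]
gripper_width: 0.003
```

```bash
python3 - <<'E'
from h import *
import pickle
s=state();print(s["time"],tool(),s["tool_pos"],s["gripper_width"],s["ft_force"])
pickle.dump(calibration("wrist"),open("c6.pkl","wb"))
cv2.imwrite("pics/wrist6.png",read_camera("wrist"))
i=read_camera("side")[105:255,220:370]
cv2.imwrite("pics/side6.png",cv2.resize(i,(600,600),interpolation=cv2.INTER_CUBIC))
E
```

```text
8.3333 (array([   7.28322155, -290.28189795]), np.float64(-6.075422619719948)) [ 0.59267324 -0.27490936  0.01623404] 0.003305910980406811 [-0.30309633 -0.50549086  0.36816657]
```

View pics/wrist6.png

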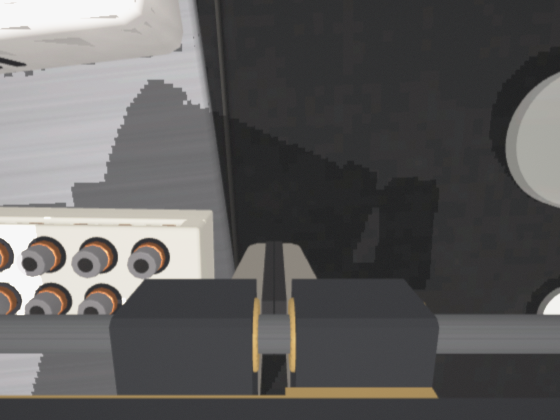

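View pics/side6.png

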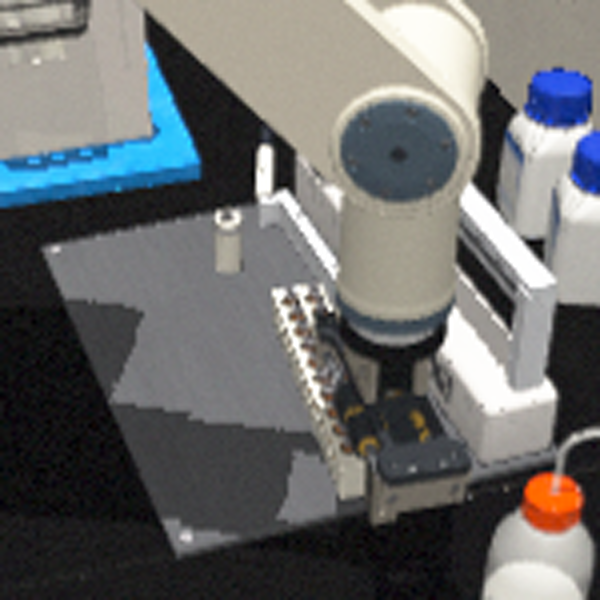

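Emit:
{"api": "apply_moves", "payload": {
  "series": [
    [0.0025,0,-0.003,0,0],
    [0.0025,0,-0.003,0,0],
    [0,-0.003,0,0,0],
    [0,-0.003,0,0,0],
    [0,-0.003,0,0,0],
    [0,-0.003,0,0,0],
    [0,-0.004,0,0,0],
    [0,-0.004,0,0,0],
    [0,-0.004,0,0,0],
    [0,-0.004,0,0,0],
    [0,-0.004,0,0,0],
    [0,-0.004,0,0,0],
    [0,-0.004,0,0,0],
    [0,-0.004,0,0,0],
    [0,-0.004,0,0,0],
    [0,-0.004,0,0,0],
    [0,-0.004,0,0,0],
    [0,0,0,0,0]
  ]
}}

```text
time: 9.93
tool_pos: [0.6022, -0.2191, 0.0255]
orientation: [-0.0, 1.0, -0.021, -0.0]
ft_force: [0.0, 0.2, -0.8]
gripper_width: -0.002
```

```bash
python3 - <<'E'
from h import *
import pickle
s=state();print(s["time"],tool(),s["tool_pos"],s["gripper_width"],s["ft_force"])
pickle.dump(calibration("wrist"),open("c7.pkl","wb"))
cv2.imwrite("pics/wrist7.png",read_camera("wrist"))
i=read_camera("side")[105:255,220:370]
cv2.imwrite("pics/side7.png",cv2.resize(i,(600,600),interpolation=cv2.INTER_CUBIC))
E
```

```text
9.9333 (array([  20.32722518, -235.1435574 ]), np.float64(-6.042978922255717)) [ 0.60222404 -0.21905987  0.02552767] -0.0016619285836914212 [ 0.04113852  0.20814393 -0.77896575]
```

View pics/wrist7.png

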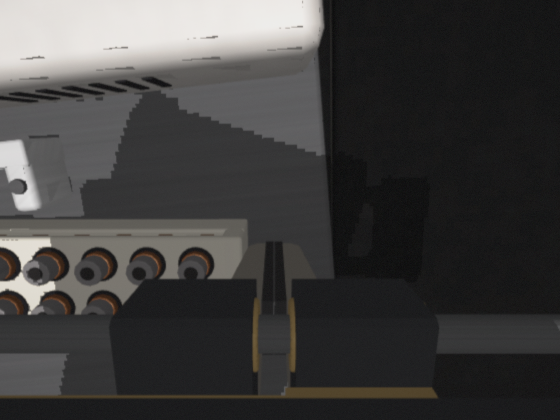

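View pics/side7.png

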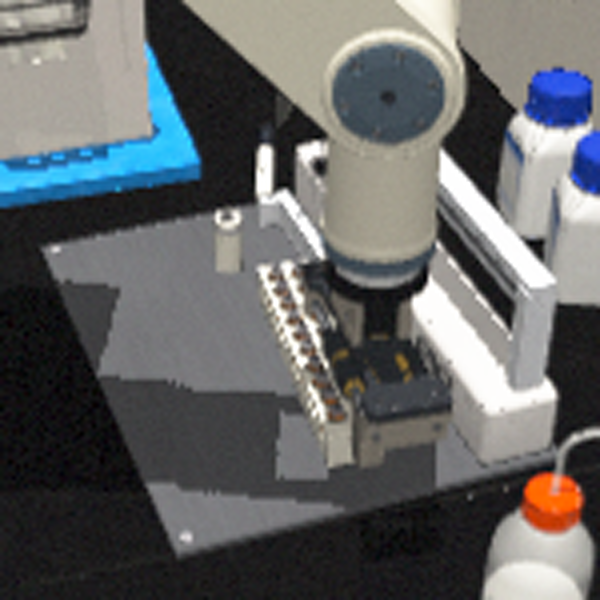

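```bash
python3 - <<'E'
from h import *
import pickle
c=pickle.load(open("c7.pkl","rb"))
print("rear R",sp(c,(243,236)),"rear mid",sp(c,(2,236)), "foot",sp(c,(247,221),.01),sp(c,(2,218),.01))
s=calibration("side"); f=lambda x,y:(220+x/4-.4,105+y/4-.4)
for p in [(260,268),(302,264),(327,437),(352,430)]: print(p,sp(s,f(*p)))
print("post",sp(s,f(229,216),.065),sp(s,f(45,248),.01))
E
```

```text
rear R [  39.54219001 -224.46158747] rear mid [  50.9144035  -116.78138439] foot [  37.53768798 -223.51259815] [ 53.17265079 -91.52784039]
(260, 268) [20.07711201 16.26229046]
(302, 264) [58.06826195  9.10676343]
(327, 437) [  -7.96185415 -220.35214592]
(352, 430) [  13.82655063 -219.24937665]
post [11.15860291 76.35919829] [-147.27775634  164.48411315]
```

Emit:
{"api": "apply_moves", "payload": {
  "series": [
    [0,-0.004,0,0,0],
    [0,-0.004,0,0,0],
    [0,-0.004,0,0,0],
    [0,-0.004,0,0,0],
    [0,-0.004,0,0,0],
    [0,-0.004,0,0,0],
    [0,-0.004,0,0,0],
    [0,-0.004,0,0,0],
    [0,-0.004,0,0,0],
    [0,-0.004,0,0,0],
    [0,-0.004,0,0,0],
    [0,-0.004,0,0,0],
    [0,-0.004,0,0,0],
    [0,-0.004,0,0,0],
    [0,-0.004,0,0,0]
  ]
}}

```text
time: 11.28
tool_pos: [0.6048, -0.1598, 0.0256]
orientation: [-0.0, 1.0, -0.021, -0.0]
ft_force: [0.1, -1.8, -0.9]
gripper_width: 0.006
```

```bash
cat > look.py <<'E'
from h import *
import pickle,sys
k=sys.argv[1]
s=state();print(s["time"],tool(),s["tool_pos"],s["gripper_width"],s["ft_force"])
pickle.dump(calibration("wrist"),open(f"c{k}.pkl","wb"))
cv2.imwrite(f"pics/wrist{k}.png",read_camera("wrist"))
i=read_camera("side")[105:255,220:370]
cv2.imwrite(f"pics/side{k}.png",cv2.resize(i,(600,600),interpolation=cv2.INTER_CUBIC))
E
python3 look.py 8
```

```text
11.2833 (array([  26.6441056 , -176.11959243]), np.float64(-6.0584778557405095)) [ 0.60481668 -0.15975549  0.0255667 ] 0.006202617077001451 [ 0.13704898 -1.80827376 -0.91637637]
```

View pics/wrist8.png

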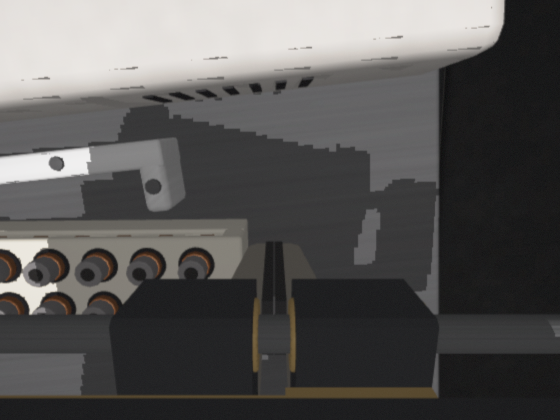

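View pics/side8.png

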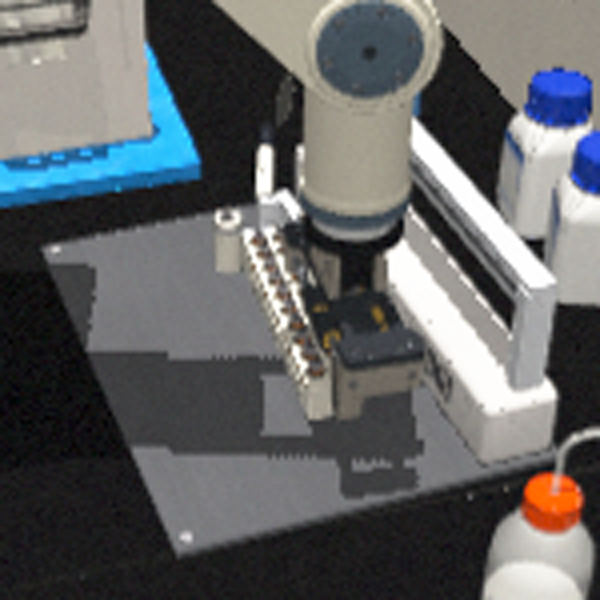

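Emit:
{"api": "apply_moves", "payload": {
  "series": [
    [0,-0.004,0,0,0],
    [0,-0.004,0,0,0],
    [0,-0.004,0,0,0],
    [0,-0.004,0,0,0],
    [0,-0.004,0,0,0],
    [0,-0.004,0,0,0],
    [0,-0.004,0,0,0],
    [0,-0.003,0,0,0],
    [0,-0.003,0,0,0],
    [0,-0.003,0,0,0],
    [0,-0.002,0,0,0],
    [0,0,0,0,0]
  ]
}}

```text
time: 12.38
tool_pos: [0.6065, -0.1206, 0.0256]
orientation: [-0.0, 1.0, -0.021, -0.0]
ft_force: [0.2, 0.2, -0.5]
gripper_width: 0.004
```

```bash
python3 look.py 9
```

```text
12.3833 (array([  30.80842208, -137.19167953]), np.float64(-6.0515855914492285)) [ 0.60652477 -0.12064275  0.02560124] 0.0035021260692363965 [ 0.15015625  0.24321498 -0.4532126 ]
```

View pics/wrist9.png

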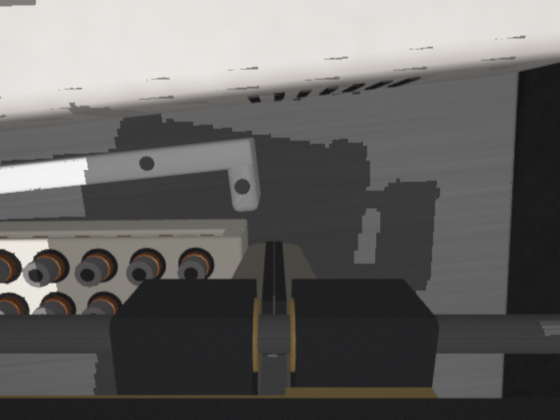

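View pics/side9.png

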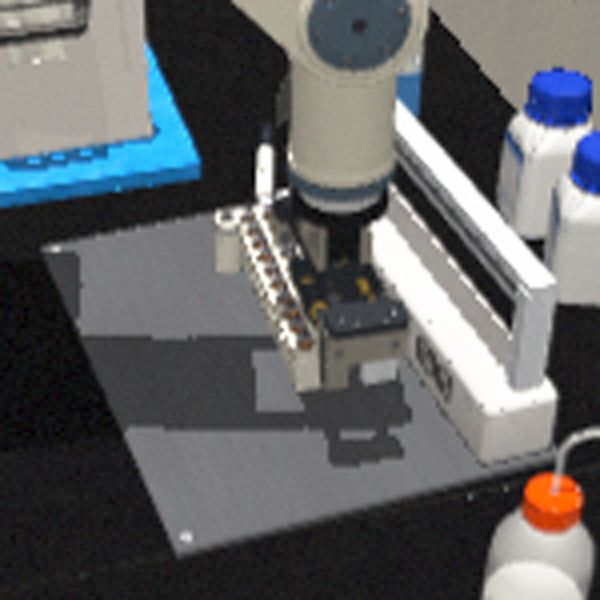

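```bash
python3 - <<'E'
from h import *
import pickle
c=pickle.load(open("c9.pkl","rb"))
print("rear R",sp(c,(243,236)),"rear mid",sp(c,(2,236)), "foot",sp(c,(247,221),.01),sp(c,(2,219),.01))
for p in [(234,209),(259,206),(255,138)]: print("stop",sp(c,p,.04))
E
```

```text
rear R [  49.98748979 -126.47250434] rear mid [ 61.38402843 -18.7902265 ] foot [  47.99031932 -125.53259266] [63.10624323  6.60870385]
stop [  61.88770917 -123.53475398]
stop [  62.07795588 -134.94534538]
stop [  92.12176362 -136.68435942]
```

Emit:
{"api": "apply_moves", "payload": {
  "series": [
    [0,-0.002,0,0,0],
    [0,-0.002,0,0,0],
    [0,0,0,0,0],
    [0,0.004,0,0,0],
    [0,0.008,0,0,0],
    [0,0.005,-0.01,0,0],
    [0,0,-0.025,0,0],
    [0,0,-0.03,0,0],
    [0,0,-0.03,0,0.5],
    [0,0,-0.03,0,1],
    [0,0,-0.03,0,1],
    [0,0,-0.02,0,1],
    [0,0,-0.01,0,1],
    [0,0,0,0,1]
  ]
}}

```text
time: 13.65
tool_pos: [0.6072, -0.1349, 0.2136]
orientation: [0.0, 1.0, -0.022, 0.002]
ft_force: [0.9, 0.2, 0.5]
gripper_width: 0.417
```

```bash
python3 look.py 10
```

```text
13.65 (array([  30.61780731, -151.50857588]), np.float64(-6.087027308494417)) [ 0.60723485 -0.1349433   0.21362876] 0.4165537337585508 [0.90436269 0.17421116 0.50476528]
```

View pics/wrist10.png

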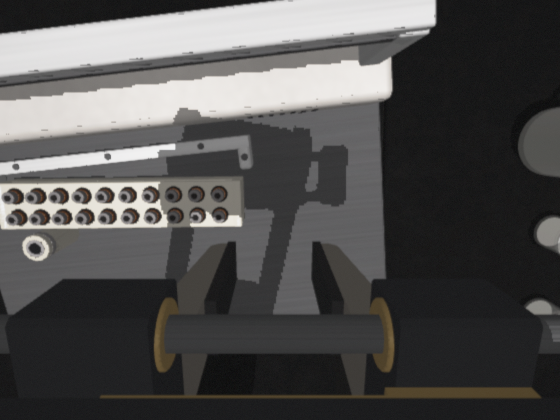

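```bash
python3 - <<'E'
from h import *
import pickle
c=pickle.load(open("c10.pkl","rb"))
A=sp(c,(240,179));B=sp(c,(240,227));C=sp(c,(10,184));D=sp(c,(10,230))
print(A,B,C,D,"phi",np.degrees(np.arctan2(*(C-A))),np.degrees(np.arctan2(*(D-B))))
print("post",sp(c,(38,248),.065),"stop",sp(c,(240,168),.04),sp(c,(252,167),.04))
E
```

```text
[  51.311636   -122.29173228] [   3.66734688 -116.15931704] [70.06845122 99.45644068] [ 24.92654786 112.2411223 ] phi 4.834918020032057 5.317691389030536
post [ 9.12110901 74.06674804] stop [  61.42294727 -123.22514579] [  61.14998471 -134.89891889]
```

Emit:
{"api": "apply_moves", "payload": {
  "series": [
    [-0.006,-0.013,0,0,1],
    [-0.01,-0.022,0,0,1],
    [-0.01,-0.022,0,0,1],
    [-0.01,-0.022,0,0,1],
    [-0.01,-0.022,0,0,1],
    [-0.0095,-0.0217,0,0,1],
    [0,0,0.012,0,1],
    [0,0,0.026,0,1],
    [0,0,0.03,0,1],
    [0,0,0.03,0,1],
    [0,0,0.03,0,1],
    [0,0,0.026,0,1],
    [0,0,0.02,0,1],
    [0,0,0.012,0,1],
    [0,0,0,0,1]
  ]
}}

```text
time: 15.0
tool_pos: [0.5527, -0.0091, 0.021]
orientation: [0.0, 1.0, -0.021, -0.003]
ft_force: [0.2, 0.3, -0.0]
gripper_width: 0.997
```

```bash
python3 look.py 11
```

```text
15.0 (array([-15.86952106, -22.52674625]), np.float64(-6.057781814304125)) [ 0.55272849 -0.00914012  0.0210401 ] 0.996801542240082 [ 0.17957519  0.31156586 -0.04772834]
```

View pics/wrist11.png

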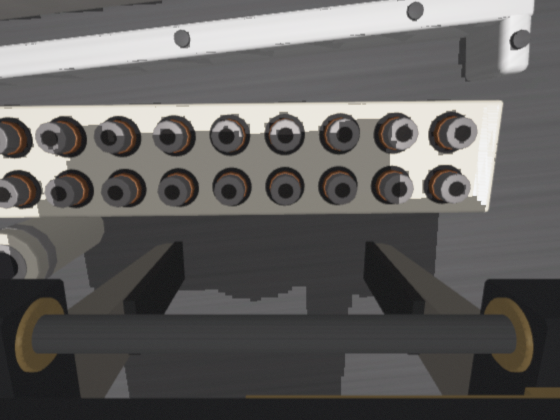

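View pics/side11.png

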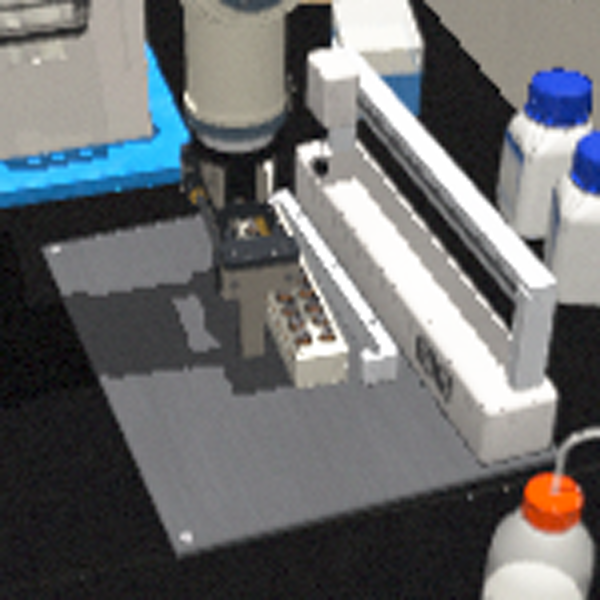

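Emit:
{"api": "apply_moves", "payload": {
  "series": [
    [0.004,0,0,0,1],
    [0.004,0,0,0,1],
    [0.004,0,0,0,1],
    [0.003,0,0,0,1],
    [0.003,0,0,0,1],
    [0.002,0,0,-0.4,1],
    [0.002,0,0,-0.4,1],
    [0.002,0,0,-0.4,1],
    [0.002,0,0,-0.4,1],
    [0.002,0,0,-0.4,1],
    [0.002,0,0,-0.5,1],
    [0.002,0,0,-0.5,1],
    [0.002,0,0,-0.5,1],
    [0.0015,0,0,-0.5,1],
    [0.0015,0,0,-0.5,1],
    [0,0,0,0,1]
  ]
}}

```text
time: 16.43
tool_pos: [0.59, -0.0111, 0.0245]
orientation: [0.001, 1.0, 0.019, -0.003]
ft_force: [-10.0, -5.2, 7.7]
gripper_width: 1.002
```

```bash
python3 look.py 12
```

```text
16.4333 (array([ 21.16559113, -26.77929298]), np.float64(-1.4544881338127063)) [ 0.58995772 -0.01105529  0.02448295] 1.0022670173107826 [-10.03933261  -5.15711352   7.73494283]
```

View pics/wrist12.png

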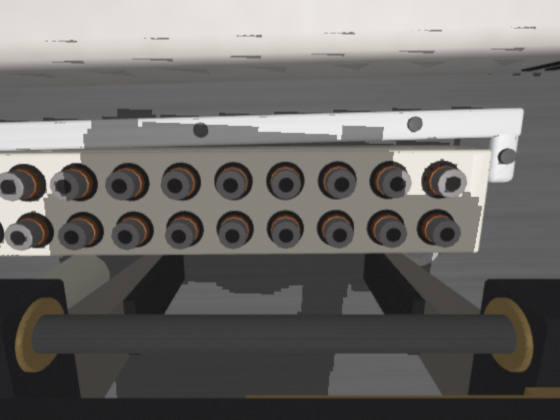

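```bash
python3 - <<'E'
from h import *
import pickle
c=pickle.load(open("c12.pkl","rb"))
print("rear",sp(c,(489,152)),sp(c,(100,153)),sp(c,(5,154)),"front",sp(c,(478,251)),sp(c,(200,253)),sp(c,(20,255)))
for p in [(491,180),(513,180),(490,138),(0,122),(522,108)]: print("stop",sp(c,p,.04))
E
python3 -c "
import cv2;i=cv2.imread('pics/wrist12.png')[90:300,380:560];cv2.imwrite('pics/w12c.png',cv2.resize(i,None,fx=3,fy=3))"
```

```text
rear [  74.16155438 -119.81740027] [77.90060483 43.7874443 ] [78.50020798 83.78176144] front [  30.03864755 -120.19553203] [32.30603898  5.11323205] [33.43933179 86.38545845]
stop [  61.56125866 -124.56542499]
stop [  61.31437905 -134.25388465]
stop [  79.73469549 -121.9217614 ]
stop [91.63331419 86.106081  ]
stop [  91.75885256 -133.85201542]
```

View pics/w12c.png

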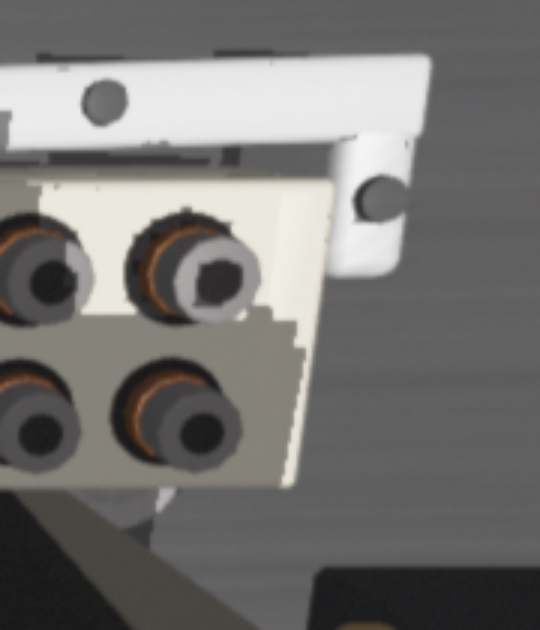

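Emit:
{"api": "apply_moves", "payload": {
  "series": [
    [0.0005,0,0,-0.4,1],
    [0.0005,0,0,-0.4,1],
    [0.001,0,0,-0.4,1],
    [0.001,0,0,-0.3,1],
    [0.001,0,0,0,1],
    [0,0,0,0,1]
  ]
}}

```text
time: 17.03
tool_pos: [0.593, -0.0109, 0.0244]
orientation: [0.0, 0.999, 0.031, -0.004]
ft_force: [-12.4, -5.1, 9.3]
gripper_width: 1.003
```

```bash
python3 look.py 13; python3 -c "
import cv2;i=cv2.imread('pics/wrist13.png')[90:300,380:560];cv2.imwrite('pics/w13c.png',cv2.resize(i,None,fx=3,fy=3))"
```

```text
17.0333 (array([ 24.24501784, -26.78869191]), np.float64(-0.00681241297502666)) [ 0.59303164 -0.01087102  0.02437521] 1.002553012382855 [-12.39666396  -5.09360561   9.29565767]
```

View pics/w13c.png

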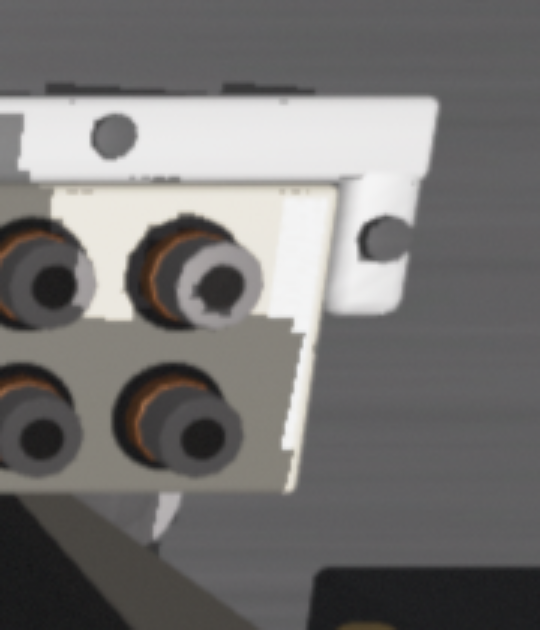

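View pics/wrist13.png

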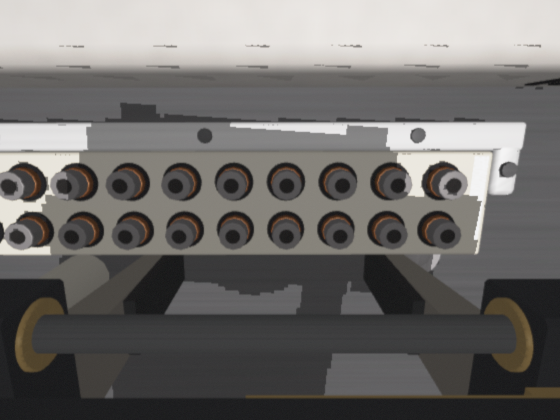

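Emit:
{"api": "apply_moves", "payload": {
  "series": [
    [0.001,0,0,-0.3,1],
    [0.001,0,0,0,1],
    [0,0,0,0,1],
    [0,0,0,0,1]
  ]
}}

```text
time: 17.47
tool_pos: [0.5931, -0.0108, 0.0243]
orientation: [0.0, 0.999, 0.033, -0.006]
ft_force: [-19.4, -5.1, 15.1]
gripper_width: 1.0
```

Emit:
{"api": "apply_moves", "payload": {
  "series": [
    [-0.003,0,0,0,1],
    [-0.004,0,0,0,1],
    [-0.008,0,0,0,1],
    [-0.01,0,0,0,1],
    [-0.01,0,0,0,1],
    [-0.01,0,-0.01,0,1],
    [-0.005,0,-0.025,0,1],
    [0,0,-0.03,0,1],
    [0,0,-0.03,0,1],
    [0,0,-0.03,0,1],
    [0,0,-0.03,0,1],
    [0,0.01,-0.02,0,1],
    [0,0.025,-0.01,0,1],
    [0,0.025,0,0,1],
    [0,0.015,0,0,1],
    [0,0,0,0,1]
  ]
}}

```text
time: 18.8
tool_pos: [0.5535, -0.0903, 0.2099]
orientation: [0.0, 0.999, 0.033, 0.0]
ft_force: [-0.1, 0.4, -0.6]
gripper_width: 0.998
```

```bash
python3 look.py 14; python3 - <<'E'
import cv2
i=cv2.imread('pics/wrist14.png');print(i.shape)
E
```

```text
18.8 (array([ -20.22348659, -103.55773925]), np.float64(0.1444612470664275)) [ 0.55347879 -0.09028453  0.20989413] 0.997759196447146 [-0.07763352  0.38930686 -0.62706887]
(420, 560, 3)
```

View pics/wrist14.png

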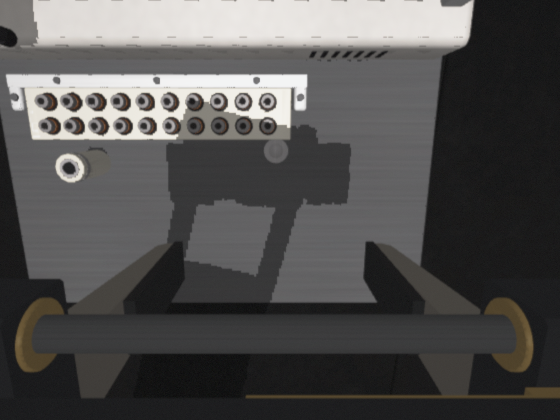

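View pics/side14.png

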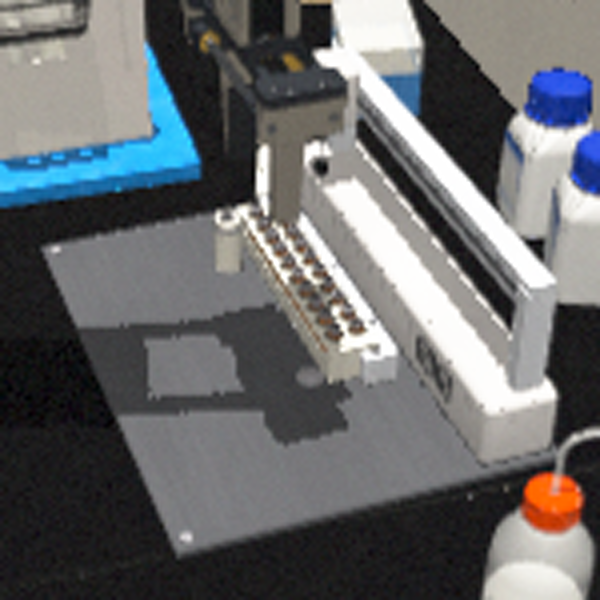

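```bash
python3 - <<'E'
from h import *
import pickle
c=pickle.load(open("c14.pkl","rb"))
print("front",sp(c,(34,139)),sp(c,(289,139)),"rear",sp(c,(29,88)),sp(c,(293,87)),"ends mid",sp(c,(31,113)),sp(c,(291,113)))
print("catch",sp(c,(276,151),.012),"catch back edge",sp(c,(276,139.5),.010))
i=cv2.imread('pics/wrist14.png')[60:190,0:320];cv2.imwrite('pics/w14c.png',cv2.resize(i,None,fx=2.5,fy=2.5,interpolation=cv2.INTER_CUBIC))
i=cv2.imread('pics/wrist14.png')[70:175,220:320];cv2.imwrite('pics/w14d.png',cv2.resize(i,None,fx=5.5,fy=5.5,interpolation=cv2.INTER_CUBIC))
E
```

```text
front [ 33.8307114  117.84285624] [  34.44597028 -118.88585652] rear [ 78.72620526 115.34350864] [  80.22808353 -121.89621464] ends mid [ 57.08181108 116.95983255] [  57.71593469 -120.41595029]
catch [  21.35248824 -107.10187673] catch back edge [  32.83668605 -107.06877745]
```

View pics/w14c.png

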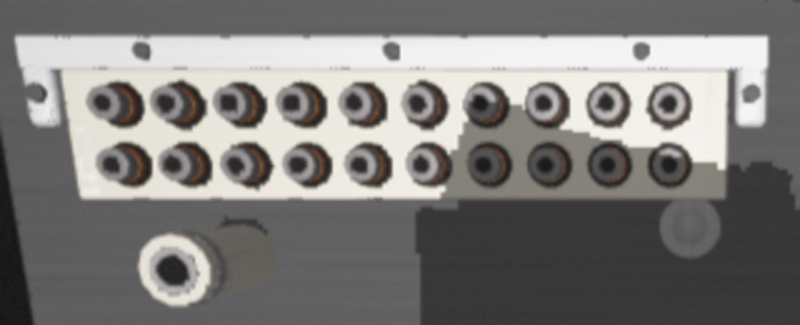

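View pics/w14d.png

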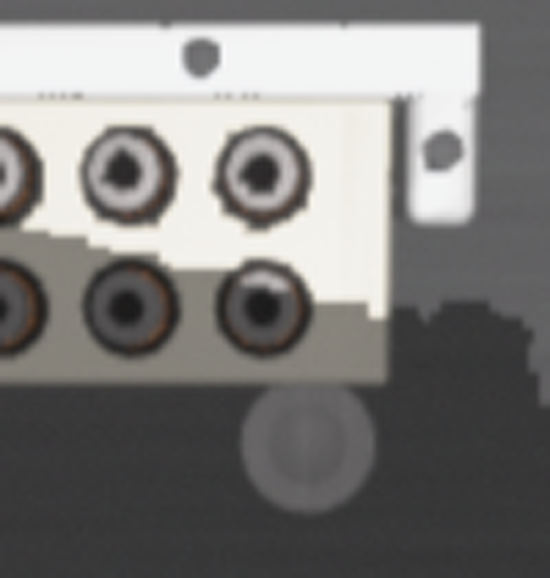

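The rack lies against the fence along its whole length. Both ends are at x ≈ 57 mm and its middle is at y ≈ -2 mm. The catch is fully visible in front of it, and the arm is clear, so I'm handing in.

```bash
python3 - <<'E'
from h import *
cv2.imwrite("pics/sidefinal.png",read_camera("side"))
print(state()["time"],close_job())
E
```

```text
the job is handed in; nothing more can be done
18.95 None
```

View pics/sidefinal.png

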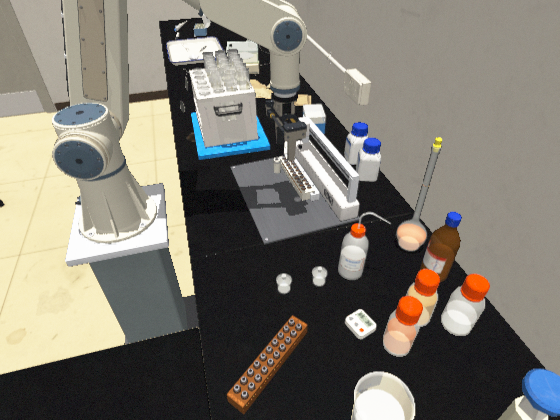

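The rack is docked in the bay, and I handed the job in at about 19 s. I only pushed it. The two open fingertips moved the front face back and turned it to about 6°. The closed fingers on the right end then slid the left end in behind the wash post. Last, both fingertips swung the right end back against the fence.

**Rack position:** in the sampler frame the ends measure x ≈ 57.1 mm (left) and 57.7 mm (right), against 57 mm docked. The middle is at y ≈ -2 mm, and there is no visible gap along the fence. The two ends differ by 0.6 mm, which is within the 1–2 mm measuring error.

**Ball catch:** I judged it to be up from the picture, which shows the whole head clear in front of the rack. Its travel was not measured.

**Forces:** the highest sideways force read at the wrist was about 20 N, in the final press. In that same press the fingers also read about 15 N vertically, and I did not find the cause.

**Bystanders:** the bottles stand where they were in the final side view. The marker is hidden behind the arm there, but the arm never went near it.

**Failed step:** a small in-place turn before the end push barely rotated the rack. The end push corrected the angle instead.

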